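# Pinch a furniture foot in the ratchet bench clamp

### The job

Stand the pine furniture foot on the steel bed of the red ratchet clamp, between jaw and spring pad, then take the orange lever handle and pump it to and fro, one tooth a stroke, until the jaw pinches the foot against the spring pad with 15 to 30 newtons: stop there, for more than 40 dents the soft wood. Close the jaw with the lever only, never by pushing it, let go of everything, and leave the things around where they are.

Things in the scene. Friction and masses are not known exactly. Their poses are not given: they have to be found in the camera images.
- clamp: Red ratchet bench clamp bolted to the bench. Origin: underside of its base plate, on the centre line. Its x points away from the robot at yaw 0; its y is the way the jaw closes. Base plate 110 (x) by 370 (y) by 12 mm, y -195 to +175 mm. Nothing on it is taller than 66 mm, except the lever's grip.
- bed (a point): Good place for the foot: point on top of the steel bed, 20 mm above the bench, at clamp x 0, y +38 mm. The bed is 50 mm wide (x) and runs from y 0 to 165 mm. The clear opening between jaw face and free spring pad is 64 to 104 mm at the start. The foot may stand anywhere in it: the jaw slides it along to the pad.
- jaw: Moving jaw: dark steel plate 50 mm wide (x), 12 mm thick, 22 to 62 mm above the bench, on a toothed rack, sliding along the clamp's y. Origin 42 mm below point jaw_face. Teeth 8 mm apart; a pawl keeps the jaw from going back, so after each stroke it falls back a few mm onto the last full tooth.
- jaw_face (a point): Centre of the jaw's pressing face, which looks to the clamp's +y, 42 mm above the bench; at the start at clamp y 0 to 8 mm. Opposite, on a red stop pinned somewhere near the end of the bed (not measured), is the black spring pad: free face at clamp y 72 to 104 mm, gives 1 mm per 1.5 newton, up to 32 mm.
- handle (a point): Middle of the lever's grip: upright orange cylinder, 22 mm in diameter, 67 to 120 mm above the bench, free all round; this point is 95 mm up. Moves on a circle about point hinge. Push along the stroke, at its forward end: 2 to 3.5 N while the jaw runs free, about 8 N when a pinch of 15 N will remain, 12 N for 27 N; each tooth adds 12 N of pinch.
- hinge (a point): Point on the upright axis of the lever, 130 mm from the middle of its grip, 95 mm above the bench; clamp x +50, y -59 mm.
- lever (a joint): Lever angle, rad: 0 drawn right back, 0.36 right forward (grip moved 47 mm to the clamp's +y), hard stops at both; at 0.18 the lever points along clamp -x. Stays about where left. Go below 0.04 and above 0.315 each stroke to take one tooth; a full stroke moves the jaw about 13 mm, of which 8 mm stay. When pinched, the jaw pushes the lever back part of the way.
- foot_center (a point): Centre of the loose pine foot: pale block 46 (its x) by 50 (its y) by 45 mm tall with a round brass insert in its top, 0.06 to 0.11 kg, standing on the bench beside the clamp. Its 50 mm length goes along the clamp's y, so that it can be gripped across its 46 mm width. This point is 22.5 mm above its underside.
- tape: Roll of grey tape lying flat, 96 mm across, 45 mm tall, origin under its centre. Leave alone.
- paint_can: Paint can, 74 mm across, 100 mm tall, origin under its centre. Leave alone.
- nail_carton: Yellow and blue nail carton, 50 by 75 by 85 mm, origin under its centre. Leave alone.
- screwdriver: Screwdriver lying on the bench. Leave alone.
Not all that is in view belongs to the job. Of the things that look like the part that bears foot_center, take the one that is farthest to the robot's right at the start.

How it is judged:
By the outcome, as a careful person would: the job done as asked, in the order asked, and still so for the second after the job is handed in, with the robot touching nothing.
It also fails if it takes over 72 s, if anything falls off the work surface, if the arm or the gripper's body presses on something with over 40 N, if the wrist force passes 120 N, or if a joint passes its speed limit or range.

### The arm

A 6-joint arm with a two-finger parallel gripper is mounted at the origin on the work surface. World frame = base frame: x ahead of the robot, y to its left, z up, the work surface at z = 0. Lengths are in m, angles in rad, forces in N, time in s.
With the tool pointing down it reaches from about 0.375 to 0.975 m from the base axis. Payload 3.8 kg.
Tool frame: the origin (TCP) lies midway between the tips of the shut fingers; the grasp point (between the pads) lies 19 mm behind it; z points along the fingers, y is the line along which they close (so a half turn about z gives the same grasp; the last joint's range is limited). The gripper opens to 88 mm and grips with 3 to 60 N. Pads are 18 mm wide; open, the fingers measure 123 mm over their backs; the gripper's body (75 mm by 187 mm) begins 45 mm behind the grasp point.
Start: joints at [1.072, 0.264, 1.604, -0, 1.274, -0.037], TCP at [0.301, 0.604, 0.239] pointing down, gripper open.
Joint ranges: [-2.63, 2.63], [-0.94, 2.18], [0.31, 2.57], [-1.31, 4.45], [0, 2.66], [-2.55, 2.55]. Speed limits (rad/s): [2.57, 2.57, 3.14, 3.14, 3.14, 3.14].

### API

Orientations are given as a rotation vector (axis times angle).
In Python, from cell import manip, inverse_kinematics, cams, order gives the robot as it stands. Calls block until the motion is done:
- manip.move_pose(position, orientation): joint-space move of the TCP to a pose.
- manip.move_linear(position, rate=0.15, rot=None): straight line of the TCP; rot=None keeps the orientation; rate is the mean speed in m/s.
- manip.set_joints(angles): joint-space move.
- manip.set_gripper(opening, force=None): finger opening in m; force is the grip in N (None keeps the last); returns when the fingers have stopped.
- manip.dwell(seconds).
- inverse_kinematics(position, orientation): joint angles nearest the present ones, or None.
- manip.state(): the state.
- cams.capture(name): name is "side" or "top" or "wrist"; returns a dict with "image" (384x512x3 uint8, blue, green, red), "z_map" (384x512 float32, m along the optical axis (not along the pixel's ray), 0 where there is no reading), "intrinsics" (3x3 intrinsics, pixels), "position" and "orientation" of the camera in the world; the wrist camera has in their place "T_tool_cam" (4x4, takes a point from camera to tool coordinates, whose origin is the TCP and whose axes are the flange's). Camera axes: x right, y down, z forward; pixel columns grow to the right and rows downward; lengths in m; the calibration is good to about 2 mm. The wrist camera is an equidistant fisheye: a pixel r from the principal point sees the ray r / f radians off the axis. A picture is of the moment at which its call begins: read the wrist's pose just before it.
A pose or a line that the arm cannot do raises manip.IKError and nothing moves.
- order.close_job(): hands the job in; it is judged then, once.
The state is a dict: "clock": time; "joint_pos": joint angles; "joint_velocities": joint speeds; "tau": joint torques, N m; "tool_pos": TCP position; "tcp_rot": TCP orientation; "contact_force": force on the tool from outside, world axes, zero at the start; "moment": the same for the moment, N m; "gripper_width": finger opening in m; "grasp_force": force on a finger pad.
Only numpy, scipy, OpenCV 4.12 (cv2) and the standard library are available. Lean on these libraries where they do the work, as an engineer would, in place of code of your own. Each camera call takes 0.05 s, during which the arm holds its last target. There are 200 camera calls.

## Working session

There is one attempt and no reset: what is moved stays moved. The work goes in short steps, each a Python script; the robot and the scene stay as the last script left them, time stands still between calls to the robot, and variables do not carry over. Pictures are saved under pics/ and viewed, at most 10 in all, crops included, and the job is handed in when it is done.

```bash
mkdir -p pics; ls; cat > h.py <<'E'
import numpy as np, cv2
from scipy.spatial.transform import Rotation as R
from cell import manip, inverse_kinematics, cams, order
def rot(o):
    o=np.asarray(o,float)
    if o.shape==(3,3): return o
    return R.from_rotvec(o).as_matrix() if o.size==3 else R.from_quat(o).as_matrix()
def cloud(c):
    "world point per pixel for fixed cameras"
    K=c["intrinsics"];z=c["z_map"];v,u=np.mgrid[:z.shape[0],:z.shape[1]]
    p=np.dstack([(u-K[0,2])/K[0,0]*z,(v-K[1,2])/K[1,1]*z,z])
    return p@rot(c["orientation"]).T+np.asarray(c["position"])
E
python3 - <<'E'
from h import *
a=[]
for n in("top","side"):
    c=cams.capture(n); a.append(c["image"]); np.savez(n+".npz",**c); print(n,c["position"],c["orientation"],c["intrinsics"].tolist())
cv2.imwrite("pics/top.png",cv2.resize(a[0],(768,576),interpolation=3)); cv2.imwrite("pics/side.png",cv2.resize(a[1],(768,576),interpolation=3))
s=manip.state();print(s)
E
```

```text
pics
top [0.40743462 0.00668093 1.09517579] [-2.15353556  2.16428841 -0.10425214] [[350.58405968223275, 0.0, 253.3511963085443], [0.0, 350.58405968223275, 196.67954501854072], [0.0, 0.0, 1.0]]
side [0.36761353 1.07197171 0.80054738] [-0.18870478  2.71070633 -1.43272077] [[407.6476984094592, 0.0, 253.81067207143735], [0.0, 407.6476984094592, 183.74808808344164], [0.0, 0.0, 1.0]]
{'clock': 0.1, 'joint_pos': array([ 1.07207206e+00,  2.64713216e-01,  1.60524576e+00, -2.06198176e-05,
        1.27375518e+00, -3.69209086e-02]), 'joint_velocities': array([-6.56480788e-04, -7.19611323e-04, -2.86999658e-03, -1.49740832e-03,
        1.88156975e-05, -1.58180696e-03]), 'tau': array([ 3.58660000e-04, -5.03611815e+01, -3.58072937e+01,  7.31527805e-02,
        2.32055434e-02, -5.68993914e-05]), 'tool_pos': array([0.30045599, 0.60369727, 0.2374842 ]), 'tcp_rot': array([-0.71883656, -3.05768871,  0.00322127]), 'contact_force': array([ 0.50577836, -0.11846285,  0.56981887]), 'moment': array([ 0.0177626 , -0.03558534, -0.01386752]), 'grasp_force': 0.0, 'gripper_width': 0.08814848277907726}
```

View pics/top.png

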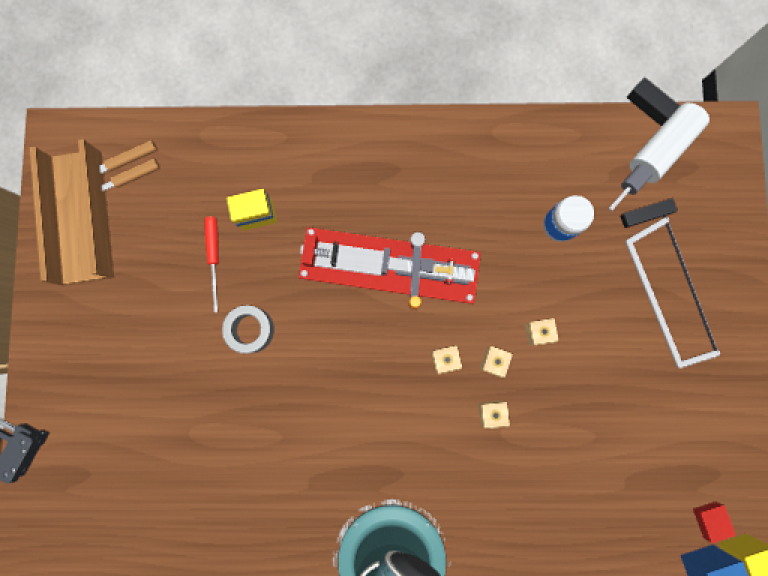

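View pics/side.png

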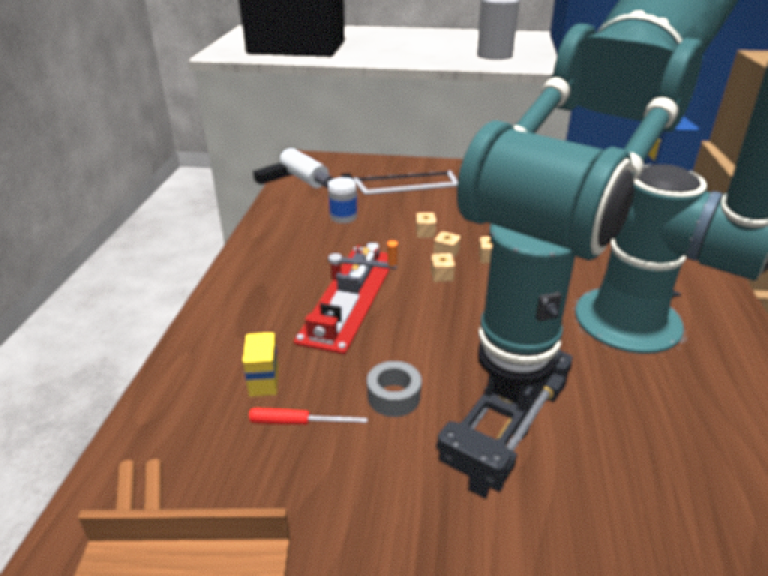

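Top view: four pale blocks at (447,360), (497,362), (543,331), (495,415) px. Image right is the robot's right, so (543,331) fits "farthest right". The clamp lies at (300–480, 230–302), its grip at (415,301) and hinge knob at (417,239). I'll enlarge to confirm and measure at the same time.

```bash
python3 - <<'E'
from h import *
c=dict(np.load("top.npz"));im=c["image"];P=cloud(c);hsv=cv2.cvtColor(im,cv2.COLOR_BGR2HSV)
a=cv2.resize(im[140:295,190:390],None,fx=4,fy=3.87*4/3.87*0+3.8,interpolation=cv2.INTER_CUBIC);cv2.imwrite("pics/crop.png",a[:600,:800])
red=((hsv[...,0]<6)|(hsv[...,0]>174))&(hsv[...,1]>170)&(hsv[...,2]>90)
m=red.astype(np.uint8);m[:,:195]=0;m[:,330:]=0;m[:145]=0;m[210:]=0
def ray(u,v,h):
    K=c["intrinsics"];d=rot(c["orientation"])@[(u-K[0,2])/K[0,0],(v-K[1,2])/K[1,1],1];o=np.asarray(c["position"]);return o+d*(h-o[2])/d[2]
v,u=np.nonzero(m);sel=(abs(P[v,u,2]-.012)<.006)
pts=np.array([ray(x,y,.012)[:2] for x,y in zip(u[sel],v[sel])],np.float32)
r=cv2.minAreaRect(pts);print("plate",r,cv2.boxPoints(r).round(4).tolist())
foot=((hsv[...,0]>10)&(hsv[...,0]<28)&(hsv[...,2]>195)&(hsv[...,1]<130)).astype(np.uint8)
foot[:200]=0;foot[:, :270]=0;foot[300:]=0;foot[:,390:]=0
foot=cv2.morphologyEx(foot,cv2.MORPH_CLOSE,np.ones((5,5)))
for k in cv2.findContours(foot,0,1)[0]:
    if cv2.contourArea(k)<60: continue
    q=np.array([ray(x,y,.045)[:2] for x,y in k[:,0]],np.float32);r=cv2.minAreaRect(q);print("foot",np.round(r[0],4),np.round(r[1],4),r[2],k.mean((0,1)), "z",P[int(k[:,0,1].mean())+3,int(k[:,0,0].mean())+3,2])
org=((hsv[...,0]>12)&(hsv[...,0]<24)&(hsv[...,1]>180)&(hsv[...,2]>200));v,u=np.nonzero(org)
k=(v>190)&(v<210)&(u>260)&(u<290);print("grip",u[k].mean(),v[k].mean(),ray(u[k].mean(),v[k].mean(),.12),k.sum(), ray(417/1.5,239/1.5,.1))
E
```

```text
plate ((0.5908418893814087, 0.0013847053050994873), (0.36868488788604736, 0.10997924953699112), 81.31306457519531) [[0.5085999965667725, -0.17249999940395355], [0.6173999905586243, -0.1890999972820282], [0.6729999780654907, 0.1753000020980835], [0.564300000667572, 0.19189999997615814]]
foot [ 0.2868 -0.2038] [0.045  0.0494] 4.996990203857422 [330.16393443 276.26229508] z 0.04498621003116998
foot [ 0.3903 -0.2107] [0.0446 0.0495] 69.87757110595703 [331.5        240.60714286] z 0.046161779931813474
foot [ 0.3953 -0.1116] [0.0454 0.0498] 12.634350776672363 [297.94827586 239.34482759] z 0.046074193890816906
foot [ 0.4495 -0.3047] [0.0457 0.0493] 9.009821891784668 [362.37288136 220.69491525] z 0.04347604771638136
grip 277.2307692307692 201.76923076923077 [ 0.50002453 -0.04742744  0.12      ] 13 [ 0.62496216 -0.0521946   0.1       ]
```

View pics/crop.png

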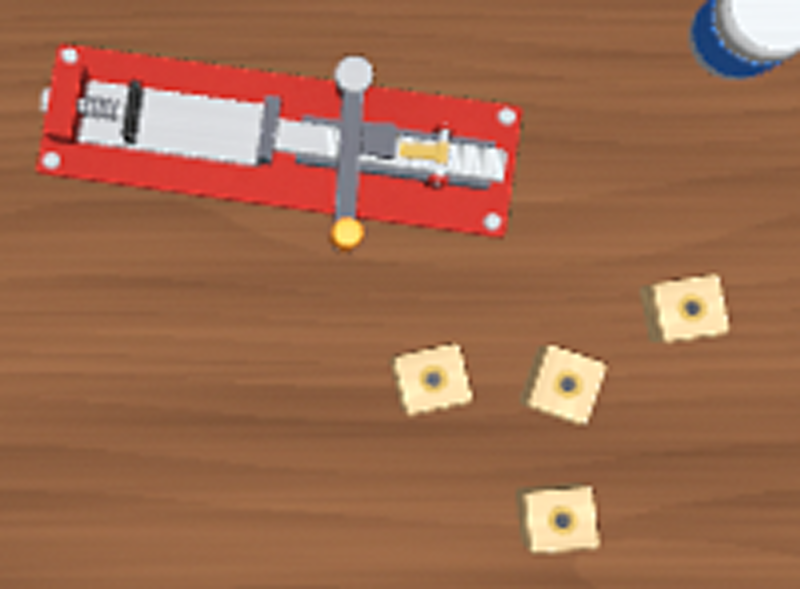

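The crop shows four identical blocks with brass inserts; the one at crop (690,308), world (0.450,-0.305), is the farthest right, so I take that one. The clamp yaw is about -0.151, its origin about (0.592,0.011). The jaw is at crop x≈265 and the pad at x≈138. Next I go above the foot for a close look.

```bash
cat >> h.py <<'E'
YAW=-0.1514; ORG=np.array([.5923,.0113])
def cl(x,y,z):
    "clamp -> world"
    return np.r_[ORG+R.from_euler('z',YAW).as_matrix()[:2,:2]@[x,y],z]
def down(phi):
    "tool down, closing line at angle phi"
    return (R.from_euler('z',phi+np.pi/2)*R.from_euler('x',np.pi)).as_rotvec()
def wrist(name):
    s=manip.state();c=cams.capture("wrist");cv2.imwrite(name,cv2.resize(c["image"],(768,576),interpolation=cv2.INTER_CUBIC))
    T=np.eye(4);T[:3,:3]=rot(s["tcp_rot"]);T[:3,3]=s["tool_pos"];return c,T@c["T_tool_cam"]
def wray(c,T,u,v,h):
    K=c["intrinsics"];a=np.array([(u-K[0,2])/K[0,0],(v-K[1,2])/K[1,1]]);r=np.hypot(*a)+1e-12
    d=T[:3,:3]@np.r_[a/r*np.sin(r),np.cos(r)];return T[:3,3]+d*(h-T[2,3])/d[2]
def footfind(c,T,h=.045):
    hsv=cv2.cvtColor(c["image"],cv2.COLOR_BGR2HSV)
    m=((hsv[...,0]>10)&(hsv[...,0]<28)&(hsv[...,2]>195)&(hsv[...,1]<130)).astype(np.uint8)
    m=cv2.morphologyEx(m,cv2.MORPH_CLOSE,np.ones((9,9)))
    for k in cv2.findContours(m,0,1)[0]:
        if cv2.contourArea(k)<300: continue
        q=np.array([wray(c,T,x,y,h)[:2] for x,y in k[:,0]],np.float32);r=cv2.minAreaRect(q);print("foot",np.round(r[0],4),np.round(r[1],4),r[2],k.mean((0,1)))
E
python3 - <<'E'
from h import *
manip.move_pose([.4495,-.3047,.17],down(.157))
c,T=wrist("pics/w1.png");footfind(c,T);print(manip.state()["clock"],manip.state()["joint_pos"])
for p,o in((cl(0,38e-3,.03),down(YAW)),(cl(-.08,-.059,.08),down(YAW+np.pi/2)),(cl(-.08,-.059,.08),down(YAW-np.pi/2))): print(inverse_kinematics(p,o))
E
```

```text
foot [ 0.4492 -0.3058] [0.0445 0.0496] 9.55720043182373 [255.60326087 184.58695652]
foot [ 0.3907 -0.2128] [0.045  0.0493] 69.97025299072266 [207.97093023  78.04651163]
foot [ 0.2878 -0.2059] [0.0449 0.0492] 5.243386268615723 [107.93333333  63.31515152]
3.375 [-6.40489763e-01  6.96130848e-02  1.96039673e+00  1.47462536e-04
  1.11145644e+00 -7.98535333e-01]
[ 4.00189416e-02  3.32411649e-01  1.93762436e+00 -4.44089210e-16
  8.71556645e-01  1.91418942e-01]
[-0.11848493  0.10323627  2.11097279  0.          0.92738359 -1.53788126]
[-1.18484933e-01  1.03236273e-01  2.11097279e+00 -4.44089210e-16
  9.27383590e-01  1.60371139e+00]
```

View pics/w1.png

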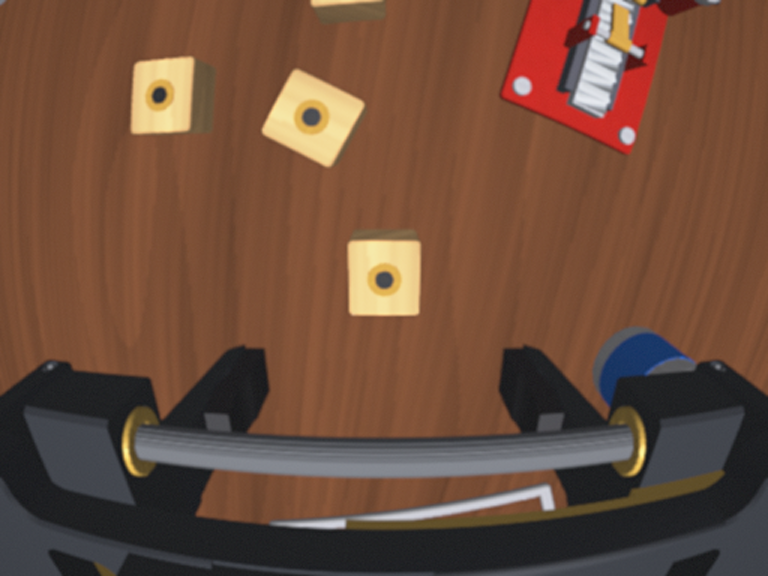

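The wrist view shows the target block centred at (384,278) px between open fingers. It agrees with the top camera to about 1 mm. Now I pick and carry it.

```bash
python3 - <<'E'
from h import *
o=down(.165)
manip.move_linear([.4492,-.3058,.010],rate=.15,rot=o)
manip.set_gripper(.03,force=25);s=manip.state();print(s["gripper_width"],s["grasp_force"])
manip.move_linear([.4492,-.3058,.17],rate=.25)
manip.move_pose(cl(0,.038,.17),down(YAW))
c,T=wrist("pics/w2.png");s=manip.state();print(s["clock"],s["gripper_width"],s["grasp_force"],s["tool_pos"],s["contact_force"])
hsv=cv2.cvtColor(c["image"],cv2.COLOR_BGR2HSV)
red=(((hsv[...,0]<6)|(hsv[...,0]>174))&(hsv[...,1]>150)&(hsv[...,2]>70)).astype(np.uint8)
k=max(cv2.findContours(red,0,1)[0],key=cv2.contourArea)[:,0]
np.save("k.npy",k);np.savez("w2.npz",T=T,**c)
E
```

```text
0.04596192139694285 25.000276397913694
7.575 0.04605551769512203 24.99983623623848 [0.59775068 0.04774467 0.1695064 ] [-0.31664109 -0.3285926  -2.1423804 ]
```

View pics/w2.png

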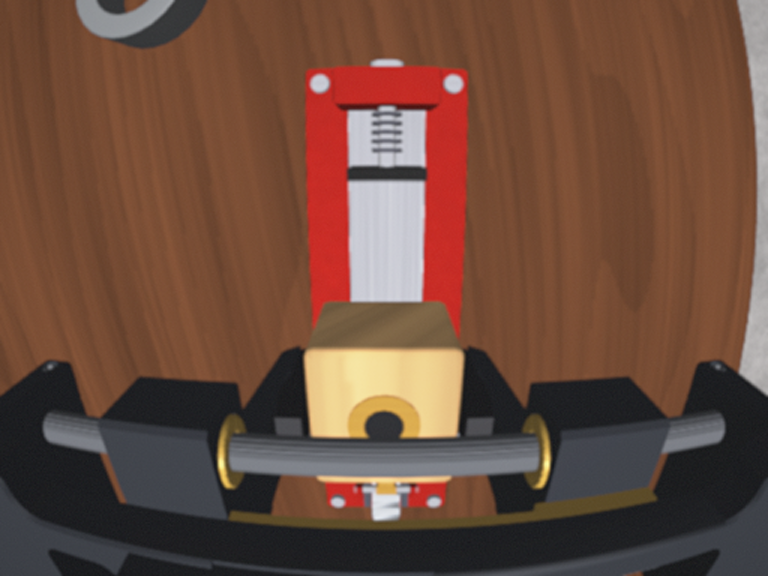

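The foot is held squarely. Below it: bed edges at x≈350/425 px (row 270), pad front face near row 181, stop at row 105. I check lateral centring numerically.

```bash
python3 - <<'E'
from h import *
c=dict(np.load("w2.npz"));T=c["T"]
A=R.from_euler('z',YAW).as_matrix()[:2,:2]
toc=lambda p:(A.T@(p[:2]-ORG)).round(4)
print("cam",toc(T[:3,3]),T[2,3])
im=c["image"].astype(int);hsv=cv2.cvtColor(c["image"],cv2.COLOR_BGR2HSV)
for v in(135,160,185):
    row=hsv[v];w=np.nonzero((row[220:300,1]<60)&(row[220:300,2]>150))[0]+220
    print(v,w.min(),w.max(),toc(wray(c,T,w.min()-.5,v,.02)),toc(wray(c,T,w.max()+.5,v,.02)))
    rd=np.nonzero(((row[180:340,0]<6)|(row[180:340,0]>174))&(row[180:340,1]>150))[0]+180
    print("  plate",toc(wray(c,T,rd.min()-.5,v,.012)),toc(wray(c,T,rd.max()+.5,v,.012)))
col=hsv[100:140,258,2];print(col.tolist())
for v in(111,120): print(v,[ (h,toc(wray(c,T,258,v,h))[1]) for h in(.02,.06,.062,.066)])
z=c["z_map"];print(z[105:128:2,258].round(4))
E
```

```text
cam [-0.0008  0.1141] 0.31440610914221767
135 233 282 [-0.024   0.0805] [0.0256 0.0805]
  plate [-0.0536  0.0801] [0.0553 0.0801]
160 233 281 [-0.0245  0.0551] [0.025  0.0551]
  plate [-0.0535  0.0538] [0.0552 0.0537]
185 234 281 [-0.024   0.0288] [0.0256 0.0288]
  plate [-0.0536  0.0265] [0.0554 0.0265]
[126, 167, 203, 214, 214, 212, 213, 213, 215, 214, 196, 135, 69, 49, 50, 49, 51, 47, 50, 84, 142, 188, 210, 212, 212, 212, 212, 213, 213, 212, 213, 212, 213, 212, 212, 213, 212, 212, 212, 212]
111 [(0.02, np.float64(0.1043)), (0.06, np.float64(0.1056)), (0.062, np.float64(0.1057)), (0.066, np.float64(0.1058))]
120 [(0.02, np.float64(0.0954)), (0.06, np.float64(0.0979)), (0.062, np.float64(0.098)), (0.066, np.float64(0.0983))]
[0.2557 0.2574 0.2571 0.2469 0.2467 0.2457 0.2472 0.2476 0.2858 0.2874
 0.288  0.2888]
```

Bed centre is +0.7 mm in clamp x and the pad face is at y≈98 mm. I place the foot at y=60 and then take the handle.

```bash
sed -i 's/ORG=np.array.*/ORG=np.array([.5923,.0113])+.0007*np.array([np.cos(YAW),np.sin(YAW)])/' h.py; python3 - <<'E'
from h import *
o=down(YAW)
manip.move_linear(cl(0,.058,.06),rate=.2,rot=o)
manip.move_linear(cl(0,.058,.0305),rate=.05,rot=o);print(manip.state()["contact_force"])
manip.set_gripper(.07)
manip.move_linear(cl(0,.058,.17),rate=.25)
c,T=wrist("pics/w3.png");footfind(c,T,.065);print(cl(0,.058,0))
g=cl(-.08,-.072,.17);manip.move_pose(g,down(YAW+np.pi/2))
c,T=wrist("pics/w4.png")
hsv=cv2.cvtColor(c["image"],cv2.COLOR_BGR2HSV)
m=((hsv[...,0]>9)&(hsv[...,0]<24)&(hsv[...,1]>180)&(hsv[...,2]>180)).astype(np.uint8)
A=R.from_euler('z',YAW).as_matrix()[:2,:2]
for k in cv2.findContours(m,0,1)[0]:
    if cv2.contourArea(k)>30:
        u,v=k.mean((0,1));print("org",u,v,cv2.contourArea(k),A.T@(wray(c,T,u,v,.12)[:2]-ORG))
print(manip.state()["clock"])
E
```

```text
[-0.26512743  0.74397734 -0.0879862 ]
foot [0.6006 0.0686] [0.0488 0.0447] 81.31783294677734 [256.17766497 189.50761421]
[0.60173968 0.06853096 0.        ]
org 258.3164556962025 215.0126582278481 593.5 [-0.0808633  -0.07135882]
11.9417
```

View pics/w4.png

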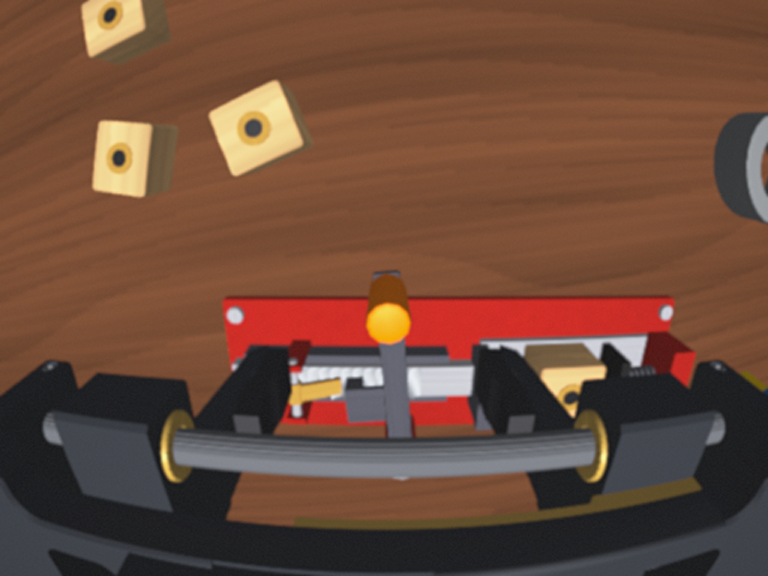

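The foot stands square on the bed; the grip is at (388,322) px, clamp (-0.081,-0.071), lever about 0.085 rad. I grip it and find the back stop by touch.

```bash
cat >> h.py <<'E'
YD=cl(0,1,0)-cl(0,0,0)
OH=down(YAW+np.pi/2); ZH=.080
def hp(y):
    "TCP for handle at clamp y, on its arc"
    return cl(.05-np.sqrt(.13**2-(y+.059)**2),y,ZH)
def fy(): 
    s=manip.state(); return s["contact_force"]@YD, (s["tool_pos"][:2]-ORG)@YD[:2]
E
python3 - <<'E'
from h import *
manip.move_linear(hp(-.0714),rate=.2,rot=OH)
f0=fy()[0]; manip.set_gripper(.01,force=40);s=manip.state();print(f0,s["gripper_width"],s["contact_force"])
for y in(-.078,-.080,-.082,-.0835,-.085,-.0865,-.088):
    manip.move_linear(hp(y),rate=.06);f,yy=fy();print(y,round(yy,4),round(f-f0,2))
    if f-f0>7: break
manip.move_linear(hp(y+.003),rate=.06);print(fy(),manip.state()["clock"])
E
```

```text
-0.5625267794402868 0.020978488495177326 [-0.71396325  0.43362664  1.29433948]
-0.078 -0.0779 4.04
-0.08 -0.0795 5.56
-0.082 -0.0815 5.8
-0.0835 -0.0824 7.89
(np.float64(2.579025362173111), np.float64(-0.08028212043992307)) 14.6
```

```bash
cat >> h.py <<'E'
def fwd(y=-.0385):
    manip.move_linear(hp(-.059),rate=.09);manip.move_linear(hp(y),rate=.07);manip.dwell(.15);return np.round(fy(),4)
def back(y=-.0808):
    manip.move_linear(hp(-.059),rate=.09);manip.move_linear(hp(y),rate=.09);manip.dwell(.1);return np.round(fy(),4)
E
python3 - <<'E'
from h import *
print(back(-.0808))
for i in range(2): print("F",fwd(),"B",back())
for n in("top","side"):
    c=cams.capture(n);np.savez(n+"2.npz",**c)
    im=c["image"][130:220,190:330] if n=="top" else c["image"][150:250,180:290]
    cv2.imwrite(f"pics/{n}2.png",cv2.resize(im,None,fx=5,fy=5,interpolation=cv2.INTER_CUBIC))
print(manip.state()["clock"])
a=cv2.imread("pics/top2.png");b=cv2.imread("pics/side2.png");
h=300;a=cv2.resize(a,(700,int(a.shape[0]*700/a.shape[1])))[:300];
b=cv2.resize(cams.capture("wrist")["image"],(400,300))
b2=cv2.resize(cv2.imread("pics/side2.png"),(400,300))
cv2.imwrite("pics/mix.png",np.vstack([np.hstack([a,np.zeros((a.shape[0],100,3),np.uint8)]),np.hstack([b,b2])]))
E
```

```text
[ 2.1812 -0.081 ]
F [-4.0134 -0.0399] B [ 2.1886 -0.0808]
F [-3.2332 -0.0397] B [ 3.7666 -0.0808]
19.2833
```

View pics/mix.png

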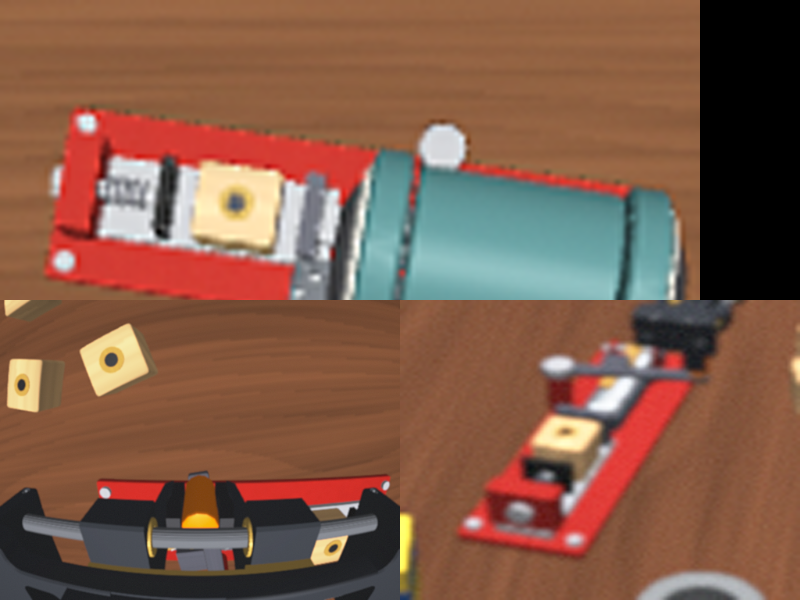

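Top view (upper panel): pad at x≈165, foot at 195–280, jaw plate at 300–325 px, all clear of the arm. I measure the jaw and pad on a line profile, before and after.

```bash
cat >> h.py <<'E'
def prof(c,xs,h,y0,y1):
    "mean grey & saturation vs clamp y at height h"
    K=c["intrinsics"];ys=np.arange(y0,y1,.001);out=[]
    for x in xs:
        P=np.array([cl(x,y,h) for y in ys])-np.asarray(c["position"]);q=P@rot(c["orientation"])
        m=np.float32(q[:,:2]/q[:,2:]*K[0,0]+K[:2,2])
        out.append(cv2.remap(c["image"],m[None,:,0],m[None,:,1],cv2.INTER_LINEAR)[0])
    return ys,np.mean(out,0)
def jawface(c):
    "edges (clamp y, mm) of dark strips at 62 mm height"
    ys,p=prof(c,np.arange(.010,.020,.002),.062,-.02,.13);g=p.mean(1)
    d=g<125;e=np.nonzero(np.diff(d.astype(int)))[0]
    return [round(1e3*(ys[i]+.001*(125-g[i])/(g[i+1]-g[i])),1) for i in e]
E
python3 - <<'E'
from h import *
for n in("top","top2"):
    c=dict(np.load(n+".npz"));print(n,jawface(c));ys,p=prof(c,np.arange(.010,.020,.002),.062,-.02,.13);print(p.mean(1)[::2].astype(int).tolist())
E
```

```text
top [np.float64(-5.1), np.float64(0.9), np.float64(2.1), np.float64(95.6), np.float64(106.8)]
[108, 108, 108, 108, 107, 99, 108, 124, 126, 126, 126, 123, 159, 201, 204, 200, 196, 197, 196, 197, 195, 192, 187, 200, 207, 202, 198, 196, 197, 196, 197, 195, 190, 191, 206, 205, 203, 208, 202, 197, 196, 195, 193, 188, 197, 207, 202, 205, 206, 200, 196, 196, 194, 195, 199, 203, 201, 180, 112, 71, 55, 59, 64, 92, 173, 200, 203, 200, 201, 205, 199, 194, 193, 193, 192]
top2 [np.float64(-13.7), np.float64(-2.7), np.float64(13.4), np.float64(14.9), np.float64(95.6), np.float64(106.8)]
[149, 195, 188, 134, 84, 67, 79, 94, 101, 144, 185, 191, 171, 146, 137, 132, 125, 124, 129, 146, 183, 191, 187, 199, 207, 194, 151, 174, 214, 218, 219, 217, 217, 216, 216, 216, 215, 213, 212, 211, 211, 213, 214, 215, 215, 215, 215, 215, 215, 215, 214, 208, 192, 192, 196, 201, 200, 178, 111, 70, 54, 58, 63, 92, 171, 198, 202, 198, 200, 204, 198, 192, 192, 191, 191]
```

```bash
cat >> h.py <<'E'
def meas(tag):
    c=cams.capture("top");ys,p=prof(c,np.arange(.010,.020,.002),.062,-.02,.13);g=p.mean(1)
    e=[round(1e3*(ys[i]+.001*(125-g[i])/(g[i+1]-g[i])),1) for i in np.nonzero((g[:-1]<125)&(g[1:]>=125))[0]]
    print(tag,"pad rear",e[-1],"jaw->foot",[round(1e3*ys[i],0) for i in range(20,110) if g[i]<160<=g[i+1]]);cv2.imwrite("pics/%s.png"%tag,c["image"]);return e[-1]
E
python3 - <<'E'
from h import *
for i in (3,4,5): print("F",fwd(),"B",back());meas(f"n{i}")
print(manip.state()["clock"])
E
```

```text
F [-3.3044 -0.0398] B [ 2.9639 -0.0808]
n3 pad rear 106.8 jaw->foot [np.float64(26.0), np.float64(33.0)]
F [-3.8398 -0.0398] B [ 3.8386 -0.0804]
n4 pad rear 106.8 jaw->foot [np.float64(38.0)]
F [-3.9716 -0.0395] B [ 2.3451 -0.0805]
n5 pad rear 106.8 jaw->foot [np.float64(46.0)]
25.0333
```

Five teeth have been taken and the pad is still untouched. From here I go one tooth at a time.

```bash
python3 - <<'E'
from h import *
print("F",fwd(-.0378));meas("n6f");print("B",back());meas("n6b")
print(manip.state()["clock"])
E
```

```text
F [-6.2007 -0.0393]
n6f pad rear 112.0 jaw->foot [np.float64(52.0)]
B [ 0.6357 -0.0806]
n6b pad rear 108.8 jaw->foot [np.float64(51.0)]
27.0
```

```bash
python3 - <<'E'
from h import *
print("F",fwd(-.0376));meas("n7f");print("B",back(-.0808));meas("n7b")
print(manip.state()["clock"])
E
```

```text
F [-8.2117 -0.0398]
n7f pad rear 119.1 jaw->foot [np.float64(52.0), np.float64(61.0)]
B [ 2.6571 -0.0804]
n7b pad rear 115.8 jaw->foot [np.float64(58.0)]
28.9833
```

Tooth 7 leaves about 13.5–15 N (pad shift 9–10 mm, forward push 8.2 N), at the low limit. One more tooth gives about 26–27 N, with a peak of about 33 N, well under 40.

```bash
python3 - <<'E'
from h import *
print("F",fwd(-.0374));meas("n8f");print("B",back(-.078));meas("n8b")
print(manip.state()["clock"])
E
```

```text
F [-11.8565  -0.0406]
n8f pad rear 126.3 jaw->foot [np.float64(52.0), np.float64(69.0)]
B [ 2.0536 -0.0777]
n8b pad rear 123.4 jaw->foot [np.float64(66.0)]
30.9333
```

Tooth 8 held: pad shift 16.6 mm (≈25 N), forward push 11.9 N (≈26.5 N). Now I let go and check.

```bash
python3 - <<'E'
from h import *
manip.set_gripper(.06);p=manip.state()["tool_pos"]
manip.move_linear([p[0],p[1],.2],rate=.15)
manip.move_pose(cl(-.12,-.25,.25),OH);meas("end")
im=cv2.imread("pics/end.png");cv2.imwrite("pics/endc.png",cv2.resize(im[110:310,130:400],(790,585),interpolation=cv2.INTER_CUBIC))
s=manip.state();print(s["clock"],s["contact_force"],s["gripper_width"])
E
```

```text
end pad rear 123.3 jaw->foot [np.float64(66.0)]
33.4167 [ 0.36492131 -0.53388909 -0.20262872] 0.05986046369702332
```

View pics/endc.png

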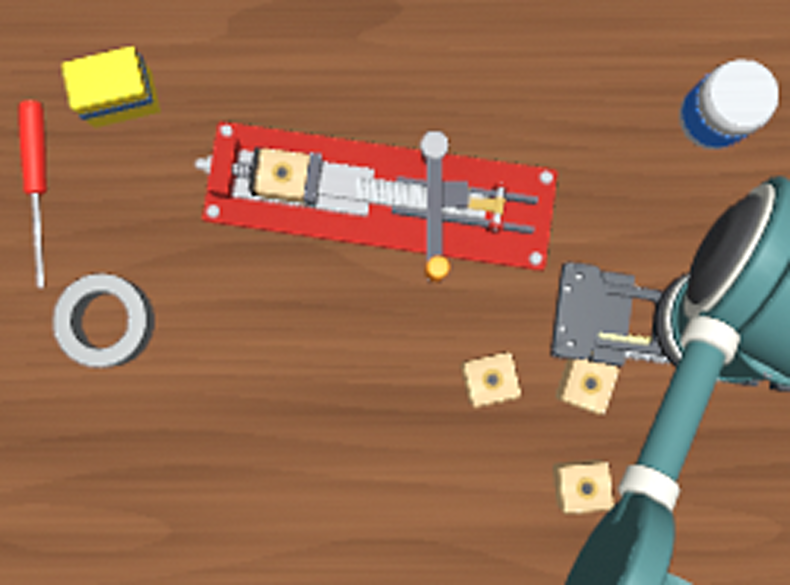

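The foot sits pinched between jaw and pad at (283,173) px, the handle at (437,267) is free, and everything around is where it was. The arm is clear.

```bash
python3 -c "
from cell import order;print(order.close_job())"
```

```text
the job is handed in; nothing more can be done
None
```

The foot is on the bed, pinched at an estimated 25–27 N after 8 lever strokes; the handle is released, the other things are untouched, and the job was handed in at about 33 s.

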